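# Third hand for the clip holder on the lens dock

### The arm

A 6-joint arm with a two-finger parallel gripper is mounted at the origin on the work surface. World frame = base frame: x ahead of the robot, y to its left, z up, the work surface at z = 0. Lengths are in m, angles in rad, forces in N, time in s.
With the tool pointing down it reaches from about 0.35 to 0.95 m from the base axis. Payload 17.4 kg.
Tool frame: the origin (TCP) lies midway between the tips of the shut fingers; the grasp point (between the pads) lies 19 mm behind it; z points along the fingers, x is the direction in which the jaws open and shut, and the axes are right-handed (so a half turn about z gives the same grasp; the last joint's range is limited). The gripper opens to 93 mm and grips with 3 to 60 N. Pads are 15 mm wide; open, the fingers measure 128 mm over their backs; the gripper's body (75 mm by 188 mm) begins 65 mm behind the grasp point.
Start: joints at [-1.225, 0.116, 1.442, -0, 1.584, -0.038], TCP at [0.253, -0.626, 0.219] pointing down, gripper open.
Joint ranges: [-2.83, 2.83], [-0.83, 2.19], [0.07, 2.5], [-1.14, 4.28], [0.01, 3], [-2.97, 2.97]. Speed limits (rad/s): [1.89, 1.89, 2.22, 3.14, 3.14, 3.14].

### API

Orientations are given as a rotation vector (axis times angle).
In Python, from rig import robot gives the robot as it stands. Calls block until the motion is done:
- robot.move_pose(position, orientation): joint-space move of the TCP to a pose.
- robot.servo_line(position, rotation=None, max_speed=0.15): straight line of the TCP; rotation=None keeps the orientation; max_speed is the mean speed in m/s.
- robot.move_joints(angles): joint-space move.
- robot.gripper_open() and robot.close_gripper(strength=None): open the fingers fully, or close them until they stop; strength is the grip in N (None keeps the last).
- robot.hold(seconds).
- robot.inverse_kinematics(position, orientation): joint angles nearest the present ones, or None.
- robot.observe(): the state.
- robot.read_camera(name): name is "scene" or "top" or "wrist"; returns a dict with "img" (400x640x3 uint8, red, green, blue), "fovy" (degrees; the focal length in pixels is half the picture's height over the tangent of half this angle, whatever the lens; pixels are square), "cx", "cy" (the principal point, pixels), "k1" (the pictures are not rectified: a ray, as slopes to the right and down, at radius r is drawn at 1 + k1 r^2 times it, then the intrinsics apply), "R" (3x3) and "t" (3): a world point X has camera coordinates R X + t. Camera axes: x right, y down, z forward; pixel columns grow to the right and rows downward; lengths in m; the calibration is good to about 2 mm. A picture is of the moment at which its call begins. There is no depth.
A pose or a line that the arm cannot do raises robot.Unreachable and nothing moves.
- robot.finish_job(): hands the job in, once; it reports no verdict.
The state is a dict: "t": time; "q": joint angles; "joint_velocities": joint speeds; "effort": joint torques, N m; "ee_pos": TCP position; "tool_rot": TCP orientation; "force": force on the tool from outside, world axes, zero at the start; "wrist_torque": the same for the moment, N m; "grip_width": opening from 0.0 (shut) to 1.0 (fully open).
Only numpy, scipy, OpenCV 4.12 (cv2) and the standard library are available. Lean on these libraries where they do the work, as an engineer would, in place of code of your own. Each camera call takes 0.05 s, during which the arm holds its last target. There are 200 camera calls.

### The job

Be my third hand: pick up the stainless spring clip holder and set it flat on the birch dock board, square to the sprung white stop plate and centred on it, with its tall back plate facing the stop. Push it straight back against the stop with a steady force of about 10 N, which takes the stop half of its way in, never so hard that the stop bottoms out, and finish while still gripping and pushing it so that I can drive the two screws. Leave the lens, the body cap and the coaster where they are.

Things in the scene. Friction and masses are not known exactly. Their poses are not given: they have to be found in the camera images.
- clip_holder: Loose stainless spring clip holder, 0.14 to 0.24 kg, upright on the work surface: base plate 4 mm thick (x -32 to +28 mm, y -45 to +45 mm), a tall back plate along its +x edge, two upright spring arms, screw slots at x 0, y -38 and +38 mm. Origin: underside, on the middle line; z up; +x points out through the back plate.
- clip_arms (a point): On the clip holder at x -10, y 0, z +23 mm: midway between its two stiff upright arms, to be gripped from above, fingers closing along y. Arms span x -22 to +2 mm; outer faces at y -16 and +16 mm (32 mm across), flat from 4 to 42 mm above the underside, then bent inwards up to 54 mm.
- clip_back (a point): On the clip holder at x +28, y 0, z +19 mm: middle of the outer face of its back plate, the flat face that goes against the stop. The back plate is 80 mm wide (y), 4 mm thick and reaches 38 mm above the underside.
- dock: Fixed birch board 200 (x) by 160 mm (y), 12 mm thick, on the work surface. A fixed birch block across its +x end (x +74 to +98 mm, 120 mm wide) tops out 52 mm above the work surface. Origin: centre of the underside; z up; +x points towards the block: push that way. Pilot holes at x +27, y -38 and +38 mm meet the holder's slots when the stop is half-way in.
- stop_plate: White plastic plate in front of the block, 70 mm wide, 28 tall (17 to 45 mm above the work surface), 8 thick; slides along the dock's +x on sprung pins, travel 20 mm, 1 N per mm from rest (10 mm in = 10 N), and springs back. Origin: centre of the front face that is pushed, axes as the dock's; at rest at x +45, y 0, z +31 mm in the dock's frame.
- lens: Bystander: loose black wide zoom lens standing on end, 86 mm across, 88 mm tall, 0.45 kg. Origin: centre of the underside.
- body_cap: Bystander: loose orange silicone body cap, disc 60 mm across, 12 mm thick, lying flat. Origin: centre of the underside.
- coaster: Bystander: loose round glass coaster, 96 mm across, 8 mm thick, lying flat. Origin: centre of the underside.
Not all that is in view belongs to the job. Of the things that look like the clip_holder, take the one that is farthest from the robot's base at the start.

How it is judged:
By the outcome, as a careful person would: the job done as asked, in the order asked, and still so for the second after the job is handed in, while the arm keeps its last pose, push and grip.
It also fails if it takes over 42 s, if anything falls off the work surface, if the arm or the gripper's body presses on something with over 40 N, if the wrist force passes 120 N, or if a joint passes its speed limit or range.

## Working session

There is one attempt and no reset: what is moved stays moved. The work goes in short steps, each a Python script; the robot and the scene stay as the last script left them, time stands still between calls to the robot, and variables do not carry over. Pictures are saved under pics/ and viewed, about 8 in all and at most 12, crops included, and the job is handed in when it is done.

```bash
ls; mkdir -p pics; cat > h.py <<'E'
import numpy as np, cv2, pickle
from rig import robot
def snap(n,f):
    c=robot.read_camera(n); pickle.dump(c,open(f'pics/{f}.pkl','wb')); cv2.imwrite(f'pics/{f}.png',c['img'][:,:,::-1]); return c
def load(f): return pickle.load(open(f'pics/{f}.pkl','rb'))
def KD(c):
    f=200/np.tan(np.radians(c['fovy'])/2)
    return np.array([[f,0,c['cx']],[0,f,c['cy']],[0,0,1.]]), np.array([c['k1'],0,0,0,0.])
def px2w(c,px,z):
    K,D=KD(c); px=np.array(px,float).reshape(-1,1,2); R=np.array(c['R']);t=np.array(c['t'])
    s=cv2.undistortPointsIter(px,K,D,None,None,(3,100,1e-10)).reshape(-1,2)
    d=np.c_[s,np.ones(len(s))]@R; C=-R.T@t
    z=np.broadcast_to(z,len(s)); return C+d*((z-C[2])/d[:,2])[:,None]
def w2px(c,X):
    K,D=KD(c); return cv2.projectPoints(np.array(X,float).reshape(-1,1,3),cv2.Rodrigues(np.array(c['R']))[0],np.array(c['t'],float),K,D)[0].reshape(-1,2)
E
python3 - <<'E'
from h import *
a=[snap(n,n+'0') for n in('top','scene','wrist')]
for c in a: print(c['fovy'],c['k1'],-np.array(c['R']).T@c['t'])
E
```

```text
pics
52.76671800729957 0.013234484583147446 [0.4558476  0.01070615 1.28085738]
47.42783513094752 0.02674134799830143 [ 1.10307888 -0.99228544  0.84975747]
69.04256086894942 -0.02713525238166277 [ 0.31717777 -0.60080791  0.38344953]
```

View pics/top0.png

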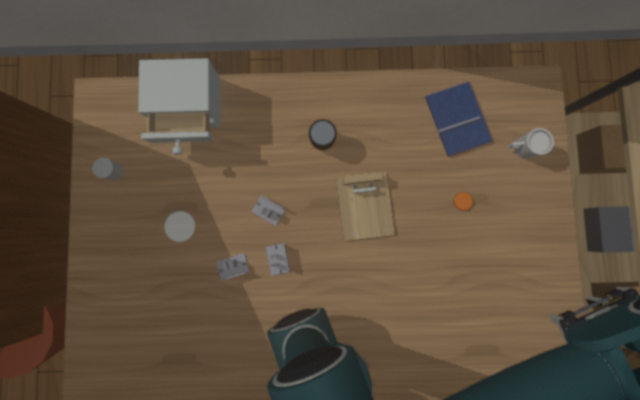

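View pics/scene0.png

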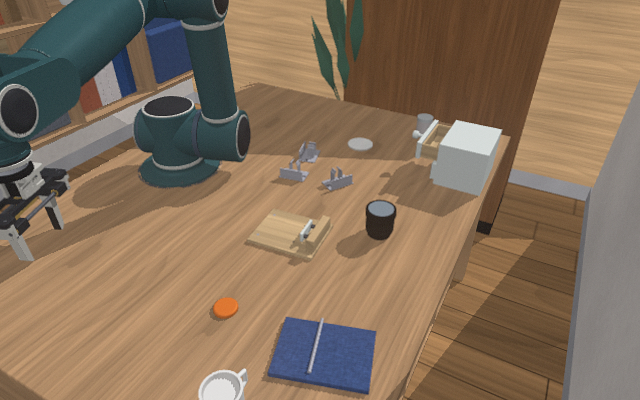

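The candidates for the clip holder in the top view are (268,210), (233,267) and (277,260). The dock is at (366,208) with its block toward the image top. Next I'll compute the ranges and take a close crop.

```bash
python3 - <<'E'
from h import *
c=load('top0')
P=px2w(c,[[268,210],[233,267],[277,260],[366,208],[464,201],[322,134],[180,227]],[.01]*3+[.012]*2+[.088,.008])
print(np.c_[P,np.hypot(P[:,0],P[:,1])].round(3))
i=c['img'][:,:,::-1]
a=cv2.resize(i[190:285,210:300],None,fx=6,fy=6,interpolation=cv2.INTER_CUBIC)
cv2.imwrite('pics/c1.png',a)
s=load('scene0')['img'][:,:,::-1]
b=cv2.resize(s[130:270,235:375],None,fx=4,fy=4,interpolation=cv2.INTER_CUBIC)
cv2.imwrite('pics/c2.png',b)
E
```

```text
[[ 0.54   0.165  0.01   0.564]
 [ 0.366  0.277  0.01   0.458]
 [ 0.383  0.14   0.01   0.408]
 [ 0.537 -0.144  0.012  0.556]
 [ 0.55  -0.453  0.012  0.713]
 [ 0.76  -0.011  0.088  0.76 ]
 [ 0.494  0.442  0.008  0.663]]
```

View pics/c1.png

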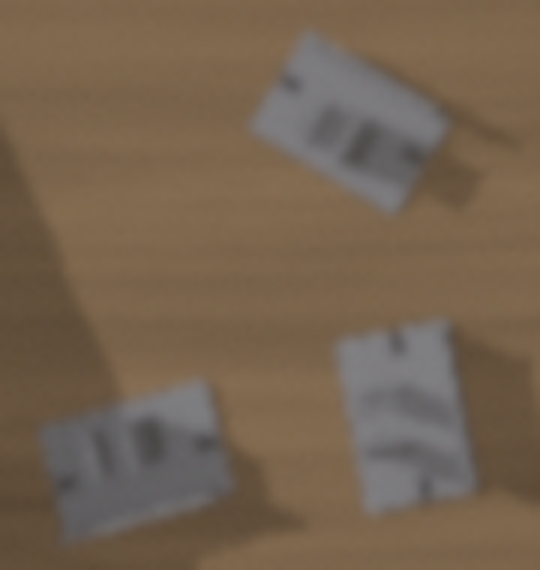

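View pics/c2.png

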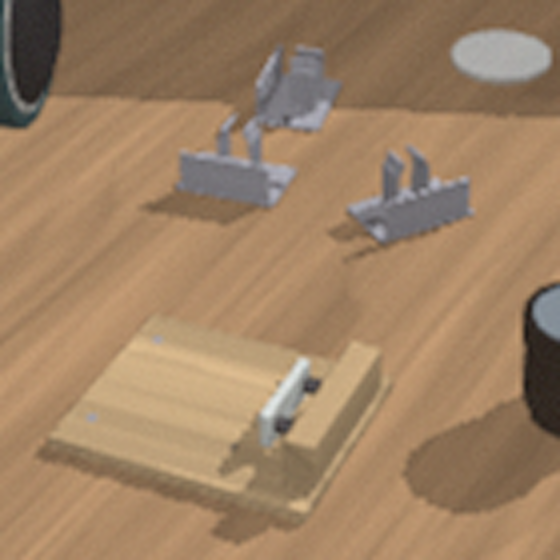

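The target is the one at (268,210), at 0.564 m range against 0.458 and 0.408 for the others. Its back plate faces the upper right of the picture, so yaw is about −34°. I'll check the wrist geometry and IK first, then hover.

```bash
cat >> h.py <<'E'
def Rd(a): # jaw axis at world angle a, tool down
    c,s=np.cos(a),np.sin(a); return np.array([[c,s,0],[s,-c,0],[0,0,-1.]])
def rv(a): return cv2.Rodrigues(Rd(a))[0].ravel()
E
python3 - <<'E'
from h import *
o=robot.observe(); c=load('wrist0')
print(o['t'],o['q'],o['ee_pos'],o['tool_rot'],o['force'],o['grip_width'])
print(w2px(c,[[.253,-.626,z] for z in(.2,.1,0)]))
T=cv2.Rodrigues(np.array(o['tool_rot'],float))[0]; C=-c['R'].T@c['t']
print('cam in tool',T.T@(C-o['ee_pos']),'fwd',T.T@c['R'][2])
for d in(56,-124,95,-85):
    p=[.54,.165,.22] if d in(56,-124) else [.53,-.144,.15]
    print(d,robot.inverse_kinematics(p,rv(np.radians(d))))
E
```

```text
0.15 [-1.22479200e+00  1.16402228e-01  1.44206273e+00  2.42615709e-05
  1.58398073e+00 -3.78197829e-02] [ 0.25270872 -0.62577002  0.21808742] [-2.60393457e+00  1.75665645e+00  1.05901987e-03] [0.68224038 0.28915297 0.35427173] 1.003820432007091
[[318.8786374  233.42762498]
 [319.24771749 198.17647831]
 [319.43299755 180.4862732 ]]
cam in tool [ 0.00085503 -0.06913513 -0.165359  ] fwd [-9.20271485e-04  2.52695232e-01  9.67545489e-01]
56 [ 0.2513694  -0.12533965  1.67992935  0.          1.58700296 -0.72601498]
-124 [ 0.2513694  -0.12533965  1.67992935  0.          1.58700296  2.41557767]
95 [-3.11740578e-01 -1.32925963e-01  1.80038685e+00 -4.44089210e-16
  1.47413177e+00 -1.96980337e+00]
-85 [-3.11740578e-01 -1.32925963e-01  1.80038685e+00 -4.44089210e-16
  1.47413177e+00  1.17178929e+00]
```

```bash
python3 - <<'E'
from h import *
robot.move_pose([.52,-.144,.2],rv(np.radians(95)));robot.hold(.15); c=snap('wrist','dock'); print(robot.observe()['t'])
robot.move_pose([.54,.165,.15],rv(np.radians(56)));robot.hold(.15); d=snap('wrist','clip'); print(robot.observe()['t'],robot.observe()['force'])
print(w2px(c,[[.537,-.144,.012]]),w2px(d,[[.54,.165,.01]]))
a=np.hstack([c['img'],d['img']])[:,:,::-1]
cv2.imwrite('pics/v1.png',cv2.resize(c['img'][60:310,160:480,::-1],None,fx=2.5,fy=2.4))
cv2.imwrite('pics/v2.png',cv2.resize(d['img'][60:310,160:480,::-1],None,fx=2.5,fy=2.4))
E
```

```text
2.3417
3.7333 [ 1.01067263  0.10337194 -0.09866217]
[[319.18284458 199.27570164]] [[320.70763588 193.2360693 ]]
```

View pics/v1.png

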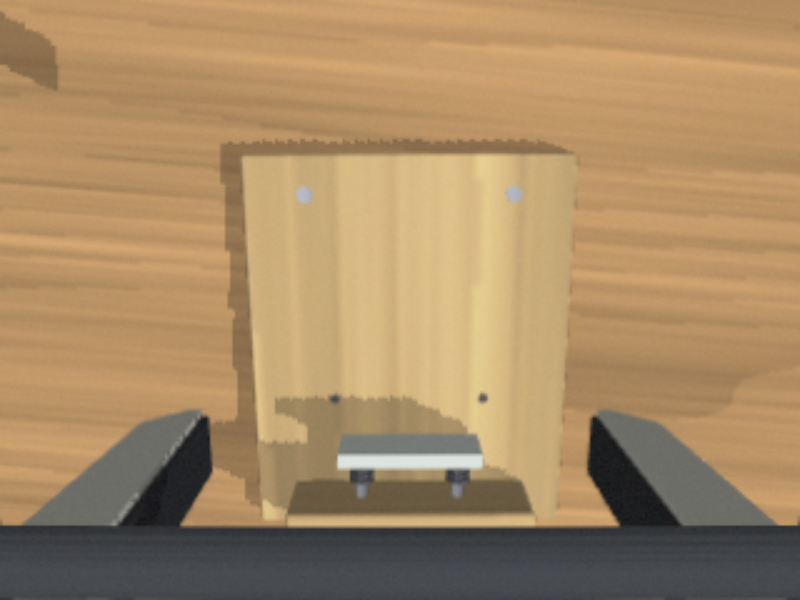

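View pics/v2.png

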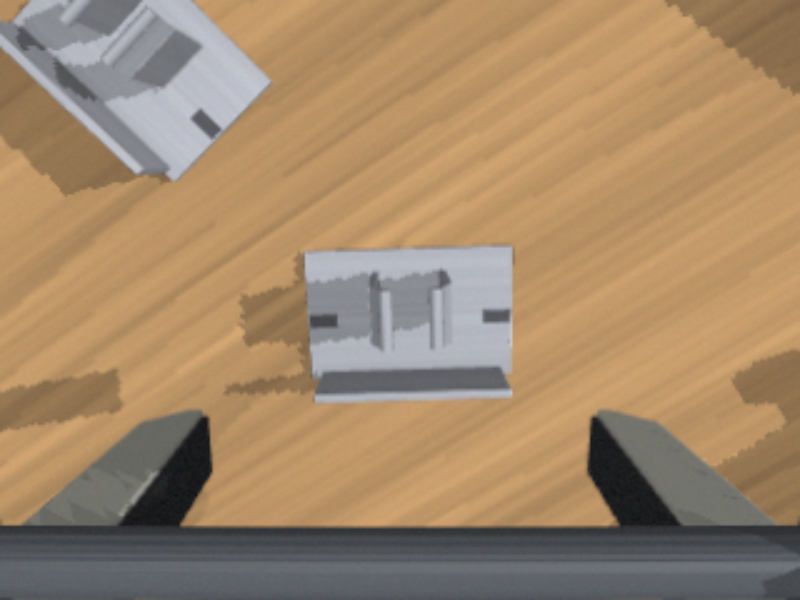

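Dock view: pilot holes are at (335,398) and (483,398), far board corners at (243,157) and (575,153), and the stop's front top edge at row 457. Clip view: base corners are at (305,252) and (512,246), slots at (323,321) and (496,316), and the back plate's outer top edge runs from (316,402) to (512,396). Next I'll fit both poses.

```bash
cat > fit.py <<'E'
from h import *
from scipy.optimize import least_squares
def fit(c,uv,M,x0,zoff=0):
    px=np.array(uv)/[2.5,2.4]+[160,60]-.3; M=np.array(M)/1000.
    def pr(p):
        co,s=np.cos(p[2]),np.sin(p[2]); X=M[:,:2]@np.array([[co,s],[-s,co]])+p[:2]
        return w2px(c,np.c_[X,M[:,2]+zoff])
    r=least_squares(lambda p:(pr(p)-px).ravel(),x0,loss='soft_l1')
    return r.x,(pr(r.x)-px).round(2)
E
python3 - <<'E'
from fit import *
d,e=fit(load('dock'),[(335,398),(483,398),(243,157),(575,153),(339,457),(482,457)],
 [(27,38,12),(27,-38,12),(-100,80,12),(-100,-80,12),(45,35,45),(45,-35,45)],[.537,-.144,.09])
print(d,np.degrees(d[2]),e)
k,e=fit(load('clip'),[(305,252),(512,246),(323,321),(496,316),(316,402),(512,396)],
 [(-32,45,4),(-32,-45,4),(0,38,4),(0,-38,4),(28,40,38),(28,-40,38)],[.54,.165,-.6])
print(k,np.degrees(k[2]),e)
np.save('d.npy',d);np.save('k.npy',k)
E
```

```text
[ 0.53973104 -0.07350478  0.07742457] 4.436101018932685 [[ 1.0926e+02  1.0400e+00]
 [-8.9600e+00  5.9000e-01]
 [ 1.8990e+02 -1.2000e-01]
 [-7.8270e+01 -1.6000e-01]
 [ 1.1158e+02 -1.5000e-01]
 [-4.2300e+00 -5.3000e-01]]
[ 0.58214067  0.22702593 -0.62752098] -35.95430354016474 [[ 1.5154e+02 -8.0000e-02]
 [-1.4690e+01 -5.8000e-01]
 [ 1.3429e+02 -3.0000e-02]
 [-3.6600e+00 -2.6000e-01]
 [ 1.4718e+02  6.0000e-01]
 [-9.8800e+00  6.6000e-01]]
```

Image left turns out to be −y, so I'll swap the labels.

```bash
python3 - <<'E'
from fit import *
d,e=fit(load('dock'),[(335,398),(483,398),(243,157),(575,153),(339,457),(482,457)],
 [(27,-38,12),(27,38,12),(-100,-80,12),(-100,80,12),(45,-35,45),(45,35,45)],[.537,-.144,.09])
print(d,np.degrees(d[2]),e)
k,e=fit(load('clip'),[(305,252),(512,246),(323,321),(496,316),(316,402),(512,396)],
 [(-32,-45,4),(-32,45,4),(0,-38,4),(0,38,4),(28,-40,38),(28,40,38)],[.54,.165,-.6])
print(k,np.degrees(k[2]),e)
np.save('d.npy',d);np.save('k.npy',k)
E
```

```text
[ 0.54531212 -0.13808699  0.09505965] 5.446516978188894 [[ 0.08  1.08]
 [ 0.11  0.59]
 [-2.02 -0.51]
 [ 1.13 -0.  ]
 [-0.86 -0.05]
 [ 0.79 -0.54]]
[ 0.54207377  0.16767376 -0.56160862] -32.177803848962476 [[-0.77 -0.3 ]
 [ 0.48 -0.5 ]
 [ 0.27 -0.12]
 [ 0.3  -0.21]
 [-0.67  0.63]
 [ 0.22  0.71]]
```

```bash
python3 - <<'E'
from h import *
k=np.load('k.npy'); u=np.array([np.cos(k[2]),np.sin(k[2])]); g=k[:2]-.010*u; r=rv(k[2]+np.pi/2)
robot.servo_line([*g,.06],r,.2); robot.servo_line([*g,.007],r,.08)
o=robot.observe();print(o['t'],o['force'],o['ee_pos'])
robot.close_gripper(45); o=robot.observe();print(o['t'],o['grip_width'],o['grip_width']*93,o['force'],o['ee_pos'])
robot.hold(.2); f0=robot.observe()['force']
robot.servo_line([*g,.10],None,.15); robot.hold(.2)
o=robot.observe();print(o['t'],o['grip_width']*93,o['force'],f0)
d=np.load('d.npy'); u=np.array([np.cos(d[2]),np.sin(d[2])]); p=d[:2]+(.003-.010)*u
robot.move_pose([*p,.10],rv(d[2]+np.pi/2)); robot.hold(.3)
o=robot.observe();print(o['t'],o['force'],o['wrist_torque'],o['ee_pos'],p)
c=snap('wrist','held')
cv2.imwrite('pics/v3.png',cv2.resize(c['img'][60:310,160:480,::-1],None,fx=2.5,fy=2.4))
E
```

```text
5.1417 [ 0.69668746 -0.29187224  0.4420347 ] [0.53381983 0.17306974 0.00729884]
6.1167 0.3438585805117903 31.9788479875965 [-0.71754255  0.71137307 -0.32045613] [0.53361727 0.17302079 0.00700302]
7.2833 31.603002993662137 [-0.24958129 -0.5657915  -1.84604615] [-0.18778771  0.15374977 -0.17636664]
8.775 [ 0.05052382 -0.97636257 -2.18832616] [ 0.04160312 -0.08526437 -0.02749034] [ 0.5384986  -0.13816353  0.09999917] [ 0.53834372 -0.13875141]
```

View pics/v3.png

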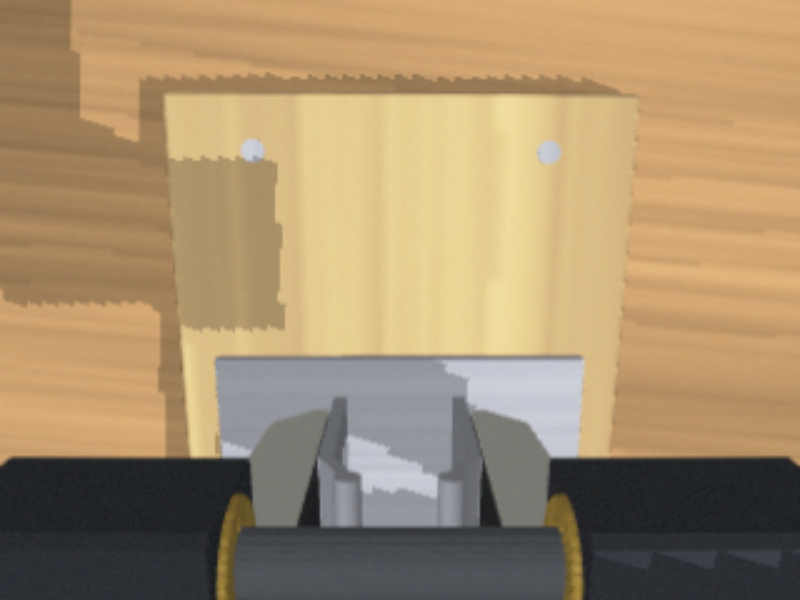

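The clip is held level (base edge from 216 to 583 at v=357). Its centre at u=399.5 matches the board's at u=401, and the edges are parallel to about 0.1°. Now I'll lower it until it touches the board.

```bash
cat >> h.py <<'E'
def favg(n=6):
    F=[]
    for _ in range(n): robot.hold(.02); F.append(robot.observe()['force'])
    return np.mean(F,0)
d=np.load('d.npy'); U=np.array([np.cos(d[2]),np.sin(d[2])]); V=np.array([-U[1],U[0]])
def loc():
    p=robot.observe()['ee_pos']; q=p[:2]-d[:2]; return np.array([q@U,q@V,p[2]])
E
python3 - <<'E'
from h import *
f0=favg(10); print('air',f0)
p=d[:2]-.007*U
robot.servo_line([*p,.0225],None,.08); print(loc(),favg())
z=.0225
while z>.0165:
    z-=.0005; robot.servo_line([*p,z],None,.05); f=favg(4); print(round(z,4),loc().round(4),(f-f0).round(2))
    if f[2]-f0[2]>4: break
np.save('z.npy',[z]); np.save('f0.npy',f0); o=robot.observe(); print(o['t'],o['wrist_torque'])
E
```

```text
air [-0.18094936  0.11740968 -1.88275039]
[-0.00666633 -0.00012091  0.02309413] [ 0.36745086  0.20137717 -1.62847516]
0.022 [-0.007  -0.      0.0221] [-0.13 -0.51  0.15]
0.0215 [-0.007  -0.      0.0215] [0.19 0.13 0.09]
0.021 [-0.007  0.     0.021] [ 0.14 -0.14  0.51]
0.0205 [-0.007  -0.      0.0205] [-0.02 -0.51  0.14]
0.02 [-0.007  0.     0.02 ] [ 0.04 -0.07  0.5 ]
0.0195 [-0.007  -0.      0.0195] [ 0.11 -0.03  0.41]
0.019 [-0.007  0.     0.019] [ 0.05 -0.21 -0.1 ]
0.0185 [-0.007 -0.     0.019] [-3.59  0.56  7.16]
12.7417 [0.26403981 0.48998559 0.00074042]
```

Contact at z≈0.0188. I'll relax to light contact and then push along the dock's +x while monitoring force.

```bash
python3 - <<'E'
from h import *
f0=np.load('f0.npy'); z=.0188
def go(x,v=.03): robot.servo_line([*(d[:2]+x*U),z],None,v)
go(-.007); 
def rep(x):
    f=favg(6)-f0; P=-(f[:2]@U); print(round(x,4),loc().round(4),'push %.2f lat %.2f fz %.2f'%(P,f[:2]@V,f[2])); return P
rep(-.007)
x=.002; go(x); rep(x)
while x<.018:
    x+=.0015; go(x); P=rep(x)
    if P>7.5: break
o=robot.observe(); print(o['t'],o['wrist_torque'],o['grip_width']*93)
for n in('wrist','scene','top'): snap(n,n+'P')
E
```

```text
-0.007 [-0.0069 -0.      0.019 ] push 2.39 lat 1.20 fz 5.95
0.002 [ 0.0024 -0.0001  0.019 ] push -2.14 lat -0.95 fz 4.91
0.0035 [ 0.0033 -0.0001  0.019 ] push 3.32 lat -0.77 fz 8.46
0.005 [ 0.0047 -0.0001  0.019 ] push 5.01 lat -0.32 fz 9.68
0.0065 [ 0.0061 -0.0001  0.019 ] push 5.15 lat -0.78 fz 9.78
0.008 [ 0.0075 -0.0001  0.019 ] push 6.46 lat 0.34 fz 10.47
0.0095 [ 0.0088 -0.      0.019 ] push 8.57 lat 0.26 fz 12.17
15.3917 [-0.10126621  1.16183275 -0.04705061] 32.21531782531929
```

The downforce is creeping up and adding friction. I'll unload z first, then carry on.

```bash
python3 - <<'E'
from h import *
f0=np.load('f0.npy'); z=.0188; x=.0095
def go(v=.03): robot.servo_line([*(d[:2]+x*U),z],None,v)
def rep():
    f=favg(5)-f0; P=-(f[:2]@U); print(round(x,4),round(z,5),loc().round(4),'push %.2f lat %.2f fz %.2f'%(P,f[:2]@V,f[2])); return P,f[2]
for _ in range(8):
    z+=.0001; go(); P,fz=rep()
    if fz<2.5: break
while x<.0175:
    x+=.0015; go(); P,fz=rep()
    if fz>4: z+=.0001
    if P>9: break
o=robot.observe(); print(o['t'],o['wrist_torque'],o['grip_width']*93); np.save('xz.npy',[x,z])
for n in('wrist','scene','top'): c=snap(n,n+'Q')
c=load('sceneQ'); q=w2px(c,[[*d[:2],.03]])[0].astype(int); print(q)
i=c['img'][q[1]-60:q[1]+60,q[0]-70:q[0]+70,::-1]
cv2.imwrite('pics/v4.png',cv2.resize(i,None,fx=5,fy=5,interpolation=cv2.INTER_CUBIC))
E
```

```text
0.0095 0.0189 [ 0.0088 -0.0001  0.019 ] push 7.80 lat 0.43 fz 10.52
0.0095 0.019 [ 0.0089 -0.0001  0.019 ] push 6.98 lat -0.56 fz 9.85
0.0095 0.0191 [ 0.0088 -0.      0.019 ] push 6.39 lat -0.84 fz 8.43
0.0095 0.0192 [ 0.0088 -0.      0.019 ] push 5.48 lat -0.94 fz 6.99
0.0095 0.0193 [ 0.0088 -0.      0.019 ] push 5.35 lat -0.99 fz 5.50
0.0095 0.0194 [ 0.0089 -0.      0.019 ] push 5.62 lat -1.40 fz 4.53
0.0095 0.0195 [0.0092 0.0001 0.0191] push 3.00 lat -1.74 fz -0.43
0.011 0.0195 [0.0108 0.0001 0.0192] push 4.58 lat -1.27 fz -1.22
0.0125 0.0195 [0.0122 0.0001 0.0192] push 5.49 lat -1.22 fz -1.56
0.014 0.0195 [0.0135 0.0001 0.0192] push 6.78 lat -1.08 fz -0.55
0.0155 0.0195 [0.0149 0.0001 0.0193] push 8.58 lat -1.48 fz 0.01
0.017 0.0195 [0.0163 0.0001 0.0192] push 9.30 lat -1.15 fz 0.50
19.5417 [-0.2461488   1.47739283 -0.21321512] 31.897464946330114
[290 226]
```

View pics/v4.png

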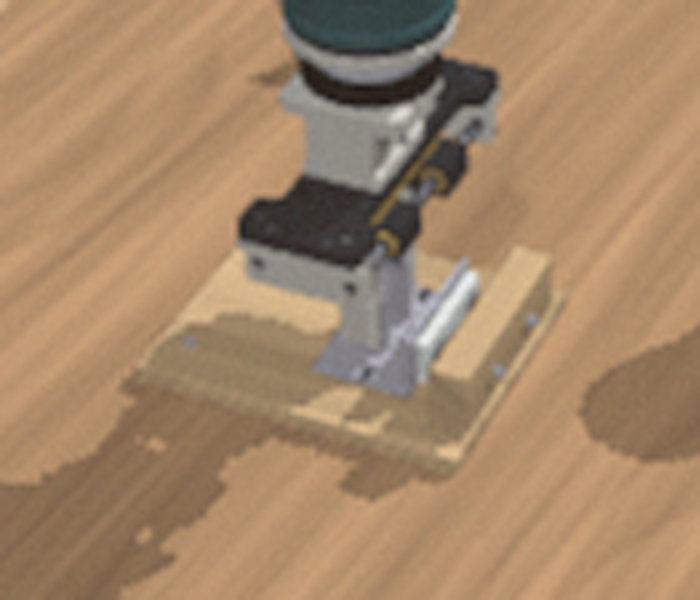

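Push is 9.3 N at x=16.3 mm. A fit of force against travel puts stop contact at about 6–7 mm, so the stop is 9.3–10.3 mm in. The scene crop shows the back plate against the white stop with a gap still left to the block. I'll make a small final advance, settle it flat on the board and look with the wrist camera.

```bash
python3 - <<'E'
from h import *
f0=np.load('f0.npy'); x,z=np.load('xz.npy')
def go(v=.03): robot.servo_line([*(d[:2]+x*U),z],None,v)
def rep(n=6):
    f=favg(n)-f0; P=-(f[:2]@U); print(round(x,4),round(z,5),loc().round(5),'push %.2f lat %.2f fz %.2f'%(P,f[:2]@V,f[2])); return P,f[2]
x+=.0004; go(); rep(10)
for _ in range(4):
    z-=.0001; go(); P,fz=rep(8)
    if fz>2: break
robot.hold(.5); rep(15)
np.save('xz.npy',[x,z]); o=robot.observe(); print(o['t'],o['tool_rot'],rv(d[2]+np.pi/2))
c=snap('wrist','wristR'); snap('top','topR'); snap('scene','sceneR')
cv2.imwrite('pics/v5.png',cv2.resize(c['img'][60:310,160:480,::-1],None,fx=2.5,fy=2.4))
# expected pixels of slots/pilot holes & top-view of stop
print(w2px(load('topR'),[[*(d[:2]+a*U+b*V),h] for a,b,h in[(27,38,12),(27,-38,12),(55,38,50)] for a,b,h in[(a/1e3,b/1e3,h/1e3)]]))
t=load('topR')['img'][150:250,320:420,::-1]; cv2.imwrite('pics/v6.png',cv2.resize(t,None,fx=6,fy=6,interpolation=cv2.INTER_CUBIC))
E
```

```text
0.0174 0.0195 [1.665e-02 9.000e-05 1.920e-02] push 9.73 lat -0.97 fz 0.78
0.0174 0.0194 [1.674e-02 9.000e-05 1.920e-02] push 10.00 lat -0.96 fz 1.68
0.0174 0.0193 [0.01678 0.0001  0.01919] push 10.38 lat -0.77 fz 2.49
0.0174 0.0193 [0.01677 0.00011 0.01917] push 9.94 lat -0.97 fz 2.30
21.625 [-2.11254229e+00 -2.32344354e+00  1.45030605e-03] [2.11338775 2.32447771 0.        ]
[[350.97717438 198.45982298]
 [374.81853571 195.50648199]
 [350.78978164 188.3297451 ]]
```

View pics/v5.png

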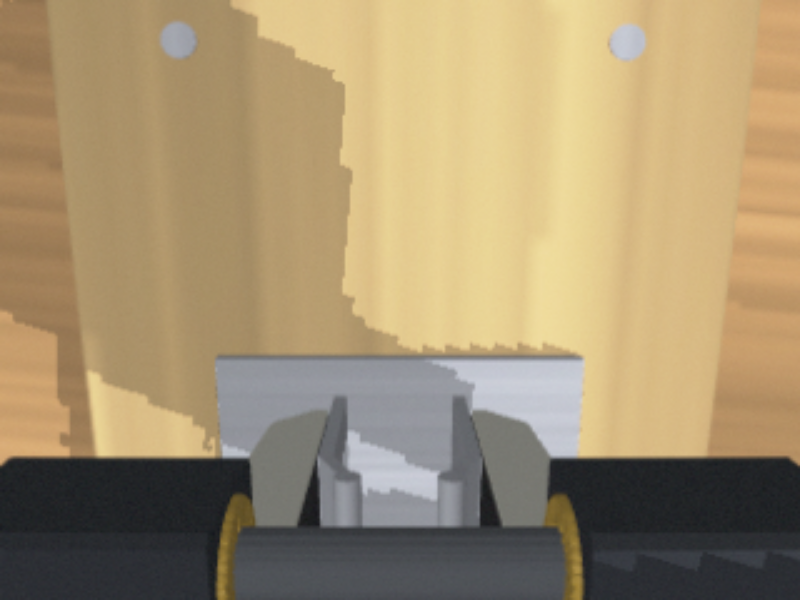

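The clip sits flat and square. Its centre is u≈399.5 against the board's 402–403, which is about 0.6 mm off. One numeric check of the stop travel remains: clip front edge relative to the board's two steel dots, compared with the earlier dock image.

```bash
python3 - <<'E'
from h import *
def L(f,uv,z):
    P=px2w(load(f),np.array(uv,float)/[2.5,2.4]+[160,60]-.3,z)[:,:2]-d[:2]; return np.c_[P@U,P@V]*1000
a=L('dock',[(304,194),(514,194),(335,398),(483,398)],.012); print('dock img dots, holes',a.round(1))
b=L('wristR',[(179,40),(627,41)],.012); e=L('wristR',[(217,356),(583,356)],.016); print('now dots',b.round(1),'clip edge',e.round(1))
print('clip edge minus hole x (want -32):',e[:,0].mean()-b[:,0].mean()-(a[2:,0].mean()-a[:2,0].mean()),'y off',e[:,1].mean()-b[:,1].mean())
E
```

```text
dock img dots, holes [[-81.3 -49.6]
 [-80.4  50.5]
 [ 25.5 -38.1]
 [ 26.2  37.8]]
now dots [[-80.9 -49.7]
 [-80.8  49.9]] clip edge [[ -6.2 -44.7]
 [ -6.2  43.6]]
clip edge minus hole x (want -32): -32.098848522102344 y off -0.6332110806740943
```

The slots line up with the pilot holes to 0.1 mm in x and 0.6 mm in y, and the push is 9.9 N. I'm handing in.

```bash
python3 - <<'E'
from h import *
f=favg(10)-np.load('f0.npy'); o=robot.observe(); print(o['t'],-(f[:2]@U),f[2],o['grip_width']*93)
a,b=load('top0')['img'].astype(int),load('topR')['img'].astype(int)
for n,(x,y) in dict(lens=(322,134),cap=(464,201),coaster=(180,227)).items(): print(n,abs(a-b)[y-18:y+18,x-18:x+18].mean())
robot.finish_job()
E
```

```text
21.9417 10.107759694668689 2.245604433094939 32.01376075432963
lens 6.217078189300412
cap 6.032664609053498
coaster 7.131430041152264
the job is handed in; nothing more can be done
```

The clip holder is on the dock board, back plate against the stop, still gripped (45 N) and pushing. I handed the job in at 21.9 s of the 42 s allowed. I took the holder farthest from the base, at 0.56 m; the other two were at 0.46 m and 0.41 m.

What the last checks showed:
- **Push:** it read about 10 N (9.9–10.1 N), with about 2 N more downforce than when held in the air. Force against travel put the stop about 10 mm in; some board friction is included in the reading.
- **Fit:** in the wrist image, the slots line up with the pilot holes to about 0.1 mm along the push direction. The holder is about 0.6 mm off centre sideways, which I left as it was, and looks square to within about 0.2°.
- **Height:** the tool ended about 0.2 mm above where the holder first touched the board. I read that as the holder sitting flat or very nearly so.
- **During the slide:** downforce rose to about 12 N, so I eased it off before the final push.
- **Lens, body cap and coaster:** the arm was not taken near them. The before-and-after image comparison was inconclusive, with about the same small difference (6–7 grey levels) at all three.

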